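# Ready the buffet warmer for serving

## Task

Get the warmer ready for dishing up: first set the round trivet flat on the sideboard in the gap between the left end of the buffet warmer and the glass cruet, clear of both and in line with the middle of the warmer, where the serving bowl will stand. Then raise the warmer's spring-shut lid by its handle to the 40-degree serving mark and finish while still holding it there, steady. Leave everything else standing where it is.

Things in the scene. Friction and masses are not known exactly. Their poses are not given: they have to be found in the camera images.
- trivet: round stainless steel trivet, 150 mm across, 28 mm high: ring of 8 mm bar on four feet, with three parallel bars across. The middle bar runs through the centre along its own x axis, 10 mm wide, its metal 20 to 28 mm above the sideboard; side bars lie 48 mm to either side (39 mm clear). 0.32 kg give or take 25 %. Origin: centre of the underside
- warmer: stainless steel buffet warmer, fixed, 224 mm deep (own x), 390 mm wide (own y), lid top at 171 mm. Origin: centre of the underside. Front (-x: heat dial, lid handle) faces the robot; left end at y +195 mm. At each end a quarter-round plate round the hinge has black marks: shut, serving (long, middle: 40 degrees), fully open; a black pointer turns with the lid
- lid (a joint): angle of the warmer's lid in rad: 0 shut, 0.698 (40 degrees) at the serving mark, 1.40 fully open (stop). It hinges along the warmer's far edge; the front rises. A spring and its weight (0.55 kg give or take 20 %) shut it whenever it is let go: about 4 to 8 N at the handle to raise it. Starts shut
- lid_handle (a point): middle of the lid's handle: round bar 13 mm thick, 130 mm long, along the warmer's y, on two posts 100 mm apart that stand out 45 mm, up and forward, from the lid's sloping front. Lid shut: x -121, z 180 mm in the warmer's frame, 35 mm free behind the bar even 19 mm below its middle. Moves with the lid, 246 mm from the hinge axis
- lid_hinge (a point): middle of the lid's hinge axis, at x 116, z 116 mm in the warmer's frame; the axis runs along the warmer's y
- cruet: empty glass cruet with stopper, 56 mm across, 174 mm tall, loose; stands left of the warmer's left end, about level with its middle; the gap between them is 50 to 70 mm wider than the trivet. Origin: centre of the underside
- salt_grinder: acrylic grinder with a twist top, 52 mm across, 160 mm tall, loose; stays where it is. Origin at the centre of the underside
- pepper_grinder: twin of the salt grinder, 52 mm across, 160 mm tall, loose; stays where it is. Origin at the centre of the underside
- butter_dish: white ceramic butter dish with its lid on, 110 mm by 190 mm (its own x, y), 92 mm tall, loose, stands on the left, beyond the trivet; stays where it is. Origin at the centre of the underside
- serving_spoon: steel serving spoon, 240 mm long, lying on the robot's side of the gap; stays where it is. Origin at the middle of its underside
- tumbler: glass tumbler, 72 mm across, 95 mm tall, at the front right; stays where it is. Origin at the centre of the underside

How it is judged (in metres and radians):
On the way:
1. the trivet stands flat and let go in the gap between the warmer's left end and the cruet, clear of both, in line with the warmer's middle, with the lid still shut (x of trivet in the frame of warmer between -0.035 and 0.035 m and y of trivet in the frame of warmer between 0.273 and 0.36 m and horizontal distance between trivet and cruet above 0.106 m and height (world z) of trivet below 0.004 m and angle between trivet's own z axis and vertical below 0.05 rad and linear speed of trivet below 0.01 m/s and contact force between the fingers and trivet below 0.1 N and value of joint lid below 0.06 rad), for 0.2 s.
At the end, for the whole second after the job is handed in: fingers hold the lid at its handle (over 2 N, tool point within 75 mm of the bar's middle), steady, within 4 degrees of the 40-degree mark; trivet flat between the warmer's left end and the cruet, centre within 35 mm of the warmer's y axis, edge 3 mm or more clear of both, not touching the lid (value of joint lid between 0.628 and 0.768 rad and velocity of joint lid between -0.05 and 0.05 rad/s and contact force between the fingers and lid above 2 N and distance between the grasp point and lid_handle below 0.075 m and contact force between trivet and lid below 0.1 N and x of trivet in the frame of warmer between -0.035 and 0.035 m and y of trivet in the frame of warmer between 0.273 and 0.36 m and horizontal distance between trivet and cruet above 0.106 m and height (world z) of trivet below 0.004 m and angle between trivet's own z axis and vertical below 0.05 rad and linear speed of trivet below 0.01 m/s); the arm keeps its last pose, push and grip.
It fails at once if the cruet is moved more than 20 mm or tipped (distance of cruet from where it was at the start of the episode above 0.02 m or angle between cruet's own z axis and vertical above 0.35 rad).
It fails at once if another dinner thing is moved more than 30 mm (distance of any of salt_grinder, pepper_grinder, butter_dish, serving_spoon, tumbler from where it was at the start of the episode above 0.03 m).
It also fails if it takes over 58 s, if anything falls off the work surface, if the arm or the gripper's body presses on something with over 40 N, if the wrist force passes 120 N, or if a joint passes its speed limit or range.

## Robot

A 7-joint arm with a two-finger parallel gripper is mounted at the origin on the work surface. World frame = base frame: x ahead of the robot, y to its left, z up, the work surface at z = 0. Lengths are in mm, angles in rad, forces in N, time in s.
With the tool pointing down it reaches from about 425 to 875 mm from the base axis. Payload 9.9 kg.
Tool frame: the origin (TCP) lies between the finger pads, 19 mm behind the fingertips; this is the grasp point; z points along the fingers, y is the line along which they close (so a half turn about z gives the same grasp; the last joint's range is limited). The gripper opens to 85 mm and grips with 20 to 120 N. Pads are 22 mm wide; open, the fingers measure 114 mm over their backs; the gripper's body (76 mm by 85 mm) begins 54 mm behind the grasp point. The pads swing forward as they close: fully open they stand 13 mm farther back than shut.
Start: joints at [-1.37, 0.576, 0.025, 1.437, -0.015, 1.129, -0.057], TCP at [189.644, 647.815, 249.989] pointing down, gripper open.
Joint ranges: [-2.76, 2.76], [-0.34, 2.15], [-1.52, 1.57], [0.19, 2.46], [-1.09, 4.23], [0.17, 1.99], [-2.82, 2.82]. Speed limits (rad/s): [2.22, 2.22, 3.01, 3.01, 3.14, 3.14, 3.14].

## Interface

Orientations are given as a unit quaternion [x, y, z, w].
In Python, from plant import robot, imaging, ticket gives the robot as it stands (robot), with the cameras (imaging) and the job (ticket).
- The arm moves only by the tool jog_arm, called after ">>>" as name([rows], argument=value, ...), one row to a line, values as JSON. Schema: {"type":"object","properties":{"plan":{"type":"array","items":{"type":"object","properties":{"tx":{"type":"number"},"ty":{"type":"number"},"tz":{"type":"number"},"twist":{"type":"number"},"finger_gap":{"type":"number"}},"additionalProperties":false,"required":["finger_gap"]},"minItems":1,"maxItems":8},"only":{"type":"string"},"quiet":{"type":"boolean"},"lines":{"type":"string"}},"required":["plan"],"additionalProperties":false}. plan is a list of rows, 1 to 8 of them, each an object with the fields tx, ty, tz (the shift in a scale on which 1.0 is 0.5 m), twist (a turn about the tool's z in shares of 180 degrees (1.0 is 180 degrees)), finger_gap (the finger opening in mm); a field left out counts as zero (the opening has to be given); each row is the pose to reach, as a shift and turn from the pose commanded when the call began, along the tool's axes at that moment; what a row does not reach only later rows make up. A row lasts 1/10 s, in which the tool goes at most 50 mm and 0.15 rad, less where a joint would pass 70% of its speed; a pose out of reach is approached as far as the arm can. The fingers move at their own pace and stop on an object; the grip force is fixed at half the most. Time passes only in rows, so rows that do not move let the fingers close. The tool returns the time, the measured TCP pose, the force, the opening and the grip force at its end. only (a regular expression) keeps the lines of the reply that match it, lines (a string "A,B") keeps lines A to B, and quiet returns only ok. No shift or turn number may pass 1 either way. Input that does not fit is refused with a message, and nothing moves.
- robot.get_state(): the state, without advancing time (a new reading comes with each control period).
- imaging.capture(name): name is "scene" or "top" or "wrist"; returns (picture, depth): 384x512x3 uint8, blue, green, red; 384x512 float32, mm along the optical axis (not along the pixel's ray), 0 where there is no reading.
- imaging.camera_info(name): a dict with "vfov" (degrees; the focal length in pixels is half the picture's height over the tangent of half this angle, whatever the lens; pixels are square), "cx", "cy" (the principal point, pixels), "xyz" and "attitude" of the camera in the world; the wrist camera has in their place "tool_from_camera" (4x4, takes a point from camera to tool coordinates, whose origin is the TCP and whose axes are the flange's). Camera axes: x right, y up, looking along -z (the intrinsics and any distortion apply to the point x, -y, -z); pixel columns grow to the right and rows downward; lengths in mm; the calibration is good to about 2 mm. A picture is of the moment at which its call begins: read the wrist's pose just before it. camera_info takes no time and is no camera call.
- ticket.hand_in(): hands the job in; it is judged then, once.
The state is a dict: "t": time; "q": joint angles; "joint_vel": joint speeds; "joint_torque": joint torques, N m; "position": TCP position; "orientation": TCP orientation; "force": force on the tool from outside, world axes, zero at the start; "wrist_torque": the same for the moment, N m; "opening": finger opening in mm; "finger_force": force on a finger pad.
Only numpy, scipy, OpenCV 4.12 (cv2) and the standard library are available. Lean on these libraries where they do the work, as an engineer would, in place of code of your own. Each camera call takes 0.05 s, during which the arm holds its last target. There are 200 camera calls.

## Working session

There is one attempt and no reset: what is moved stays moved. The work goes in short steps, Python scripts to look and compute and a tool call to move; the robot and the scene stay as the last step left them, time stands still between calls to the robot, and variables do not carry over. Pictures are saved under pics/ and viewed, at most 10 in all, crops included, and the job is handed in when it is done.

```bash
ls; mkdir -p pics
```

Create h.py:
```python
import numpy as np,cv2
from plant import robot, imaging, ticket
from scipy.spatial.transform import Rotation as R
def cam(n,st=None):
    i=imaging.camera_info(n)
    return i
```

Run:
```python
from h import *
for n in("scene","top","wrist"): print(n,imaging.camera_info(n))
print(robot.get_state())
for n in("scene","top"):
    p,d=imaging.capture(n); np.savez(f"pics/{n}0.npz",p=p,d=d); cv2.imwrite(f"pics/{n}0.png",p)
```

```text
pics
plant.py
scene {'vfov': 47.42016037778456, 'cx': 251.0596798818754, 'cy': 194.56293602868664, 'xyz': array([1336.96752435, -583.13312897, 1481.76587048]), 'attitude': array([0.29355192, 0.142623  , 0.40021942, 0.85633543])}
top {'vfov': 55.66656109251134, 'cx': 247.84661317237996, 'cy': 195.99166282979522, 'xyz': array([ 466.55735233,   67.82221221, 1327.80112762]), 'attitude': array([ 0.02057742, -0.01064958, -0.70263761,  0.71117055])}
wrist {'vfov': 68.08910317236756, 'cx': 255.40928730843257, 'cy': 192.51760894256324, 'tool_from_camera': array([[ 1.72706226e-04,  9.62806408e-01,  2.70192137e-01,
         6.83874915e+01],
       [ 9.99999834e-01, -1.75787764e-05, -5.76557263e-04,
        -9.77339318e-02],
       [-5.50363381e-04,  2.70192191e-01, -9.62806251e-01,
        -1.22921385e+02],
       [ 0.00000000e+00,  0.00000000e+00,  0.00000000e+00,
         1.00000000e+00]])}
{'t': 0.0, 'q': array([-1.36976194,  0.5765205 ,  0.02480529,  1.43791005, -0.01499675,
        1.12903944, -0.05648425]), 'joint_vel': array([-1.18015162e-03, -5.99952551e-04,  1.09812311e-03, -8.14413002e-04,
        1.10787562e-03, -1.21787157e-05,  8.08746343e-05]), 'joint_torque': array([ 3.29036629e-04, -7.65772533e+01,  2.25061320e+00, -2.85964125e+01,
        1.53061218e-02,  1.26482613e-02,  2.21372079e-05]), 'position': array([189.52450353, 647.39101955, 249.14886719]), 'orientation': array([ 1.41894740e-01,  9.89881390e-01, -8.42439525e-04, -8.53235769e-05]), 'force': array([-0.3181737 , -0.47350615,  0.59161147]), 'wrist_torque': array([ 0.01953818, -0.02502121, -0.03008202]), 'finger_force': 0.0, 'opening': 85.58105977335923}
```

View pics/top0.png

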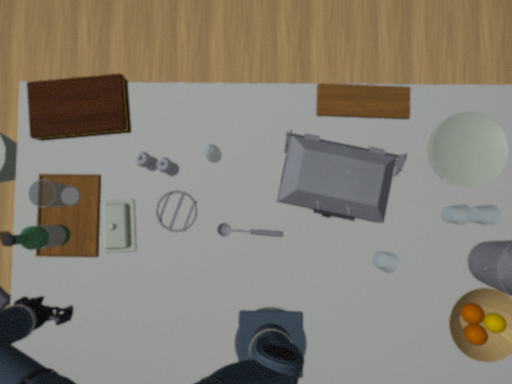

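View pics/scene0.png

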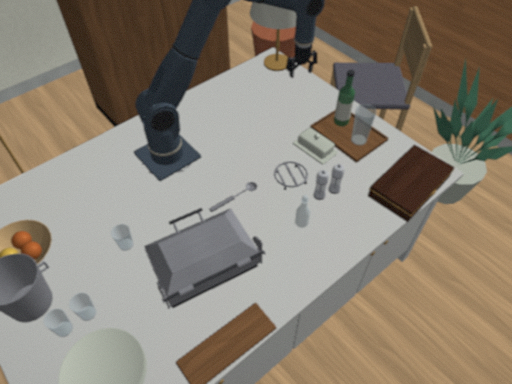

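Create h.py:
```python
import numpy as np,cv2
from plant import robot, imaging, ticket
from scipy.spatial.transform import Rotation as R
def frame(n,st=None):
    i=imaging.camera_info(n)
    if n=="wrist":
        T=np.eye(4);T[:3,:3]=R.from_quat(st["orientation"]).as_matrix();T[:3,3]=st["position"]
        T=T@i["tool_from_camera"]
    else:
        T=np.eye(4);T[:3,:3]=R.from_quat(i["attitude"]).as_matrix();T[:3,3]=i["xyz"]
    return T,192/np.tan(np.radians(i["vfov"]/2)),i["cx"],i["cy"]
def cloud(n,d,st=None):
    T,f,cx,cy=frame(n,st)
    v,u=np.mgrid[:384,:512]
    P=np.stack([(u-cx)/f*d,-(v-cy)/f*d,-d],-1)@T[:3,:3].T+T[:3,3]
    P[d<=0]=np.nan
    return P
def at(n,u,v,z,st=None): # pixel ray meets plane z
    T,f,cx,cy=frame(n,st)
    r=T[:3,:3]@np.array([(u-cx)/f,-(v-cy)/f,-1.]); return T[:3,3]+r*(z-T[2,3])/r[2]
def proj(n,X,st=None):
    T,f,cx,cy=frame(n,st)
    p=T[:3,:3].T@(np.asarray(X,float)-T[:3,3]); return cx-f*p[0]/p[2],cy+f*p[1]/p[2]
def shot(n,k):
    st=robot.get_state(); p,d=imaging.capture(n); np.savez(f"pics/{k}.npz",p=p,d=d,pos=st["position"],ori=st["orientation"])
    cv2.imwrite(f"pics/{k}.png",p); return st,p,d
```

Run:
```python
from h import *
np.set_printoptions(precision=1,suppress=True)
C={n:(np.load(f"pics/{n}0.npz")) for n in("top","scene")}
for n in C:
    P=cloud(n,C[n]["d"]); 
    print(n,"floor",[P[v,u] for v,u in([(250,300),(300,150),(200,250),(120,230)] if n=="top" else [(200,120),(130,230),(220,350),(290,220)])])
    x,y,z=P[...,0],P[...,1],P[...,2]
    def box(nm,x0,x1,y0,y1,z0,z1):
        m=(x>x0)&(x<x1)&(y>y0)&(y<y1)&(z>z0)&(z<z1)
        q=P[m]
        if len(q): print(nm,len(q),"min",q.min(0),"max",q.max(0),"med",np.median(q,0))
        return m
    tx=at("top",177,211,24)
    print(tx)
    m=box("trivet",tx[0]-95,tx[0]+95,tx[1]-85,tx[1]+85,14,40)
    c,r=cv2.minEnclosingCircle(P[m][:,:2].astype(np.float32)); print(c,r)
    c=at("top",213,152,174); print("cruet",c); box("cruet",c[0]-60,c[0]+60,c[1]-50,c[1]+50,20,200)
    w=at("top",338,178,150); print(w)
    m=box("warmer",w[0]-200,w[0]+200,w[1]-260,w[1]+260,60,260)
    print(cv2.minAreaRect(P[m][:,:2].astype(np.float32)))
    m=box("warmertop",w[0]-200,w[0]+200,w[1]-260,w[1]+260,160,176)
    print(cv2.minAreaRect(P[m][:,:2].astype(np.float32)))
p=C["top"]["p"]
a=cv2.resize(p[120:250,130:290],None,fx=4,fy=4,interpolation=cv2.INTER_CUBIC)
b=cv2.resize(p[120:230,265:415],None,fx=5,fy=5,interpolation=cv2.INTER_CUBIC)
cv2.imwrite("pics/a.png",a);cv2.imwrite("pics/b.png",b)
```

```text
top floor [array([ 330.8, -105.5,   -6.5]), array([142.8, 437.8,  -4.1]), array([510.5,  78.8,   1.9]), array([805.4, 156.3,  -1. ])]
[467.1 340.3  24. ]
trivet 525 min [395.2 271.6  15. ] max [542.8 416.9  33.6] med [471.2 344.5  25.7]
(470.66314697265625, 344.4815673828125) 75.67334747314453
cruet [656.9 197.5 174. ]
cruet 242 min [647.5 187.7  20.6] max [701.7 240.2 175.5] med [667.1 208.3  92.3]
[ 580.3 -206.5  150. ]
warmer 8063 min [ 441.4 -419.8   60.2] max [737.3 -12.5 189.9] med [ 583.7 -199.5  164.3]
((582.9390869140625, -205.86581420898438), (387.3127136230469, 258.21051025390625), 78.74324035644531)
warmertop 4201 min [ 451.6 -413.6  160. ] max [726.9 -39.3 176. ] med [ 582.3 -208.4  168.8]
((575.7138671875, -209.695556640625), (378.1142272949219, 240.19903564453125), 79.77701568603516)
scene floor [array([  87.6, -297.4,   -9.7]), array([ 57.9, 327.7,  -3.5]), array([797.6, 376.7,  -3.4]), array([ 705.2, -224.6,    2.3])]
[467.1 340.3  24. ]
trivet 301 min [400.7 263.9  14.3] max [550.  420.8  38.5] med [476.2 340.8  27.6]
(473.0226135253906, 341.6715087890625) 79.1805648803711
cruet [656.9 197.5 174. ]
cruet 307 min [656.6 184.3  20.9] max [707.4 241.4 178.4] med [688.7 204.4  85.9]
[ 580.3 -206.5  150. ]
warmer 6565 min [ 443.7 -423.7   60.2] max [745.2 -16.4 192. ] med [ 628.6 -226.8  159.1]
((585.1102294921875, -209.19952392578125), (391.8435974121094, 262.09478759765625), 79.2030029296875)
warmertop 3000 min [ 458.2 -414.5  160. ] max [736.4 -39.  176. ] med [ 592.9 -215.7  169.9]
((584.788818359375, -207.42584228515625), (378.515869140625, 237.04248046875), 78.90614318847656)
```

View pics/a.png

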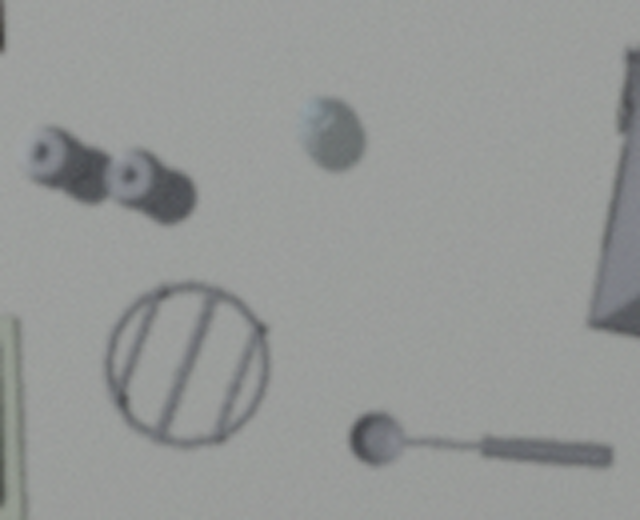

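View pics/b.png

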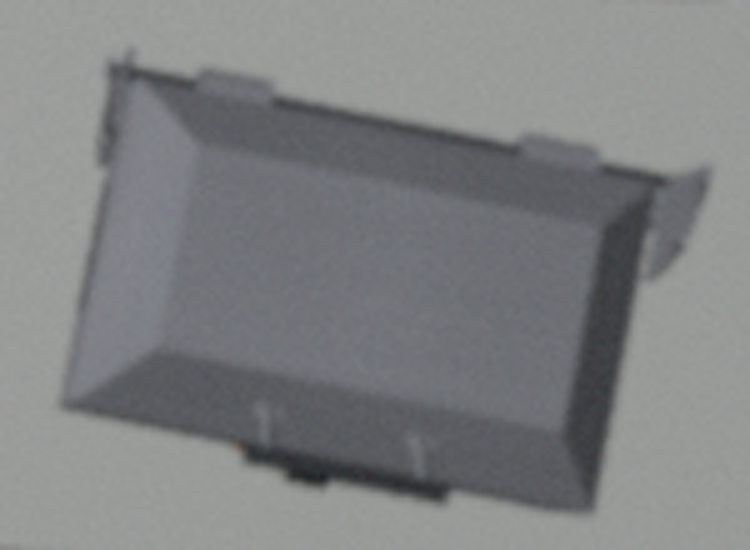

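Run:
```python
from h import *
np.set_printoptions(precision=1,suppress=True)
a,b=at("top",170.75,228.75,24),at("top",182.5,193.75,24); d=b-a; print("bar",a,b,np.degrees(np.arctan2(d[1],d[0])),np.hypot(*d[:2]))
l,r=at("top",314,210,180),at("top",354.4,219,180);d=l-r;print("handle",l,r,(l+r)/2,np.hypot(*d[:2]),np.degrees(np.arctan2(d[1],d[0]))-90)
l,r=at("top",278,201,110),at("top",383.2,222,110);d=l-r;print("rim front",l,r,(l+r)/2,np.hypot(*d[:2]),np.degrees(np.arctan2(d[1],d[0]))-90)
for n in("top","scene"):
    D=np.load(f"pics/{n}0.npz");P=cloud(n,D["d"]);x,y,z=np.moveaxis(P,-1,0)
    m=(x>630)&(x<740)&(y>150)&(y<260)&(z>8)&(z<40);q=P[m];print(n,"cruet base",len(q),q.min(0) if len(q) else 0,q.max(0) if len(q) else 0)
    m=(x>430)&(x<520)&(y>-320)&(y<-100)&(z>173)&(z<200);q=P[m]; print("handle pts",len(q),np.median(q,0) if len(q) else 0, q.min(0),q.max(0))
print("cruet stopper px top", at("top",130+320/4,120+112/4,170),"base foot", at("top",130+340/4,120+145/4,10))
st=robot.get_state();M=R.from_quat(st["orientation"]).as_matrix()
print(M.T@(np.array([471.5,343.5,250])-st["position"]))
print(np.degrees(np.arctan2(M[1],M[0])))
```

```text
bar [403.3 361.5  24. ] [529.4 321.8  24. ] -17.464069343391813 132.2113206398374
handle [ 475.5 -124.4  180. ] [ 448.9 -251.   180. ] [ 462.2 -187.7  180. ] 129.37352023626804 -11.896403150291462
rim front [504.7 -15.9 110. ] [ 439.  -365.9  110. ] [ 471.9 -190.9  110. ] 356.0995245987467 -10.62671462843764
top cruet base 23 [647.9 187.8   9.5] [690.2 227.2  39.1]
handle pts 190 [ 464.3 -189.3  183.2] [ 448.6 -317.3  173.2] [ 518.6 -120.9  189.9]
scene cruet base 63 [661.5 158.8   8.6] [738.7 231.   39.4]
handle pts 149 [ 470.4 -195.2  183.1] [ 449.7 -316.6  173. ] [ 519.8 -123.3  192. ]
cruet stopper px top [670.4 207.8 170. ] base foot [668.5 208.4  10. ]
[-356.  -212.5   -0.4]
[ 163.7   73.7 -103.7]
```

The manual's scale: shifts go in shares of 0.5 m and turns go in shares of 180 degrees. Converting my numbers, -300 mm is -0.6, -260 mm is -0.52, 0.02 rad is 0.0064.

>>> jog_arm([
  {"tx":-0.04,"ty":-0.024,"finger_gap":85},
  {"tx":-0.12,"ty":-0.072,"tz":0.02,"finger_gap":80},
  {"tx":-0.2,"ty":-0.12,"tz":0.04,"finger_gap":70},
  {"tx":-0.28,"ty":-0.168,"tz":0.06,"finger_gap":60},
  {"tx":-0.36,"ty":-0.216,"tz":0.08,"twist":0.0032,"finger_gap":50},
  {"tx":-0.44,"ty":-0.264,"tz":0.1,"twist":0.0064,"finger_gap":40},
  {"tx":-0.52,"ty":-0.312,"tz":0.1,"twist":0.0064,"finger_gap":40},
  {"tx":-0.6,"ty":-0.36,"tz":0.1,"twist":0.0064,"finger_gap":40},
])

```text
t: 0.9
position: [427.7, 389.0, 199.4]
orientation: [0.152, 0.988, -0.0, -0.0]
force: [1.0, -0.0, -0.7]
opening: 39.9
finger_force: 0.0
```

>>> jog_arm([
  {"tx":-0.08,"ty":-0.044,"finger_gap":40},
  {"tx":-0.11,"ty":-0.064,"finger_gap":40},
  {"tx":-0.11,"ty":-0.064,"finger_gap":40},
  {"tx":-0.11,"ty":-0.064,"finger_gap":40},
])

```text
t: 1.3
position: [469.5, 343.9, 199.7]
orientation: [0.152, 0.988, -0.0, -0.0]
force: [-0.8, -1.0, 0.0]
opening: 40.1
finger_force: 0.0
```

Run:
```python
from h import *
st,p,d=shot("wrist","w1")
print(st["t"],st["position"],st["opening"])
```

```text
1.3 [469.5071873  343.86961475 199.73547945] 40.08272587810073
```

View pics/w1.png

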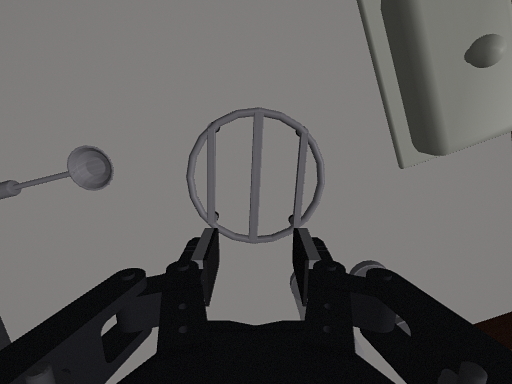

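Run:
```python
from h import *
np.set_printoptions(precision=1,suppress=True)
D=np.load("pics/w1.npz");st=dict(position=D["pos"],orientation=D["ori"])
a,b=at("wrist",258.5,112,28,st),at("wrist",254.5,239,28,st);d=a-b;print(a,b,(a+b)/2,np.hypot(*d),np.degrees(np.arctan2(d[1],d[0])))
P=cloud("wrist",D["d"],st);q=P[(P[...,2]>13)&(P[...,2]<40)&(abs(P[...,0]-471)<85)&(abs(P[...,1]-343)<85)]
q=q[np.hypot(q[:,0]-471,q[:,1]-343)<82]
print(len(q),cv2.minEnclosingCircle(q[:,:2].astype(np.float32)),np.median(q,0),np.percentile(q[:,2],[5,50,95]))
M=R.from_quat(st["orientation"]).as_matrix();print(M.T@((a+b)/2*[1,1,0]+[0,0,26]-st["position"]),np.degrees(np.arctan2(M[1],M[0])))
```

```text
Traceback (most recent call last):
TypeError: return arrays must be of ArrayType
```

Run:
```python
from h import *
np.set_printoptions(precision=1,suppress=True)
D=np.load("pics/w1.npz");st=dict(position=D["pos"],orientation=D["ori"])
a,b=at("wrist",258.5,112,28,st),at("wrist",254.5,239,28,st);d=a-b;print(a,b,(a+b)/2,np.linalg.norm(d),np.degrees(np.arctan2(d[1],d[0])))
P=cloud("wrist",D["d"],st);q=P[(P[...,2]>13)&(P[...,2]<40)]
q=q[np.hypot(q[:,0]-471,q[:,1]-343)<82]
print(len(q),cv2.minEnclosingCircle(q[:,:2].astype(np.float32)),np.median(q,0),np.percentile(q[:,2],[5,50,95]))
M=R.from_quat(st["orientation"]).as_matrix();print(M.T@((a+b)/2*[1,1,0]+[0,0,26]-st["position"]),np.degrees(np.arctan2(M[1],M[0])))
```

```text
[404.4 367.7  28. ] [534.7 322.3  28. ] [469.5 345.   28. ] 137.95771742171365 160.8109779773833
5589 ((469.3727722167969, 343.6344299316406), 75.13787078857422) [463.2 346.   26.7] [23.9 26.7 28. ]
[  0.2   1.1 173.7] [162.5  72.5 172.4]
```

To row units: 173 mm is 0.346, 167 mm is 0.334, 0.03 rad is 0.0095.

>>> jog_arm([
  {"ty":0.002,"tz":0.05,"twist":0.0095,"finger_gap":40},
  {"ty":0.002,"tz":0.14,"twist":0.0095,"finger_gap":40},
  {"ty":0.002,"tz":0.23,"twist":0.0095,"finger_gap":40},
  {"ty":0.002,"tz":0.3,"twist":0.0095,"finger_gap":40},
  {"ty":0.002,"tz":0.334,"twist":0.0095,"finger_gap":40},
  {"ty":0.002,"tz":0.346,"twist":0.0095,"finger_gap":40},
  {"ty":0.002,"tz":0.346,"twist":0.0095,"finger_gap":40},
  {"ty":0.002,"tz":0.346,"twist":0.0095,"finger_gap":0},
])

```text
t: 2.15
position: [470.2, 345.7, 28.0]
orientation: [0.166, 0.986, 0.001, 0.0]
force: [1.0, -0.2, 0.2]
opening: 26.7
finger_force: 0.0
```

>>> jog_arm([
  {"finger_gap":0},
  {"finger_gap":0},
  {"finger_gap":0},
  {"finger_gap":0},
  {"finger_gap":0},
])

```text
t: 2.65
position: [470.6, 345.3, 28.4]
orientation: [0.167, 0.986, 0.001, 0.001]
force: [-1.8, -1.1, 8.3]
opening: 8.4
finger_force: 59.0
```

To row units: -186 mm is -0.372, -150 mm is -0.3.

>>> jog_arm([
  {"tz":-0.03,"finger_gap":0},
  {"tz":-0.09,"finger_gap":0},
  {"tx":-0.01,"ty":-0.024,"tz":-0.13,"finger_gap":0},
  {"tx":-0.034,"ty":-0.084,"tz":-0.14,"finger_gap":0},
  {"tx":-0.062,"ty":-0.156,"tz":-0.14,"finger_gap":0},
  {"tx":-0.09,"ty":-0.228,"tz":-0.14,"finger_gap":0},
  {"tx":-0.118,"ty":-0.3,"tz":-0.14,"finger_gap":0},
  {"tx":-0.146,"ty":-0.372,"tz":-0.14,"finger_gap":0},
])

```text
t: 3.45
position: [478.0, 143.6, 97.6]
orientation: [0.167, 0.986, 0.0, 0.0]
force: [0.5, -0.1, -2.0]
opening: 8.5
finger_force: 59.1
```

>>> jog_arm([
  {"tx":-0.024,"ty":-0.064,"finger_gap":0},
  {"tx":-0.038,"ty":-0.1,"finger_gap":0},
  {"tx":-0.044,"ty":-0.112,"finger_gap":0},
  {"tx":-0.044,"ty":-0.112,"finger_gap":0},
  {"tx":-0.044,"ty":-0.112,"finger_gap":0},
])

```text
t: 3.95
position: [480.6, 86.3, 97.2]
orientation: [0.166, 0.986, 0.001, 0.0]
force: [-0.2, 0.0, -2.7]
opening: 8.5
finger_force: 59.1
```

Run:
```python
from h import *
np.set_printoptions(precision=1,suppress=True)
st,p,d=shot("wrist","w2")
P=cloud("wrist",d,st);c=st["position"]
q=P[(P[...,2]>c[2]-25)&(P[...,2]<c[2]+12)&(np.hypot(P[...,0]-c[0],P[...,1]-c[1])<90)]
print(len(q),np.linalg.lstsq(np.c_[q[:,:2]-c[:2],np.ones(len(q))],q[:,2],rcond=None)[0])
shot("top","t2")
```

```text
20452 [ 0.  -0.  95.3]
```

View pics/w2.png

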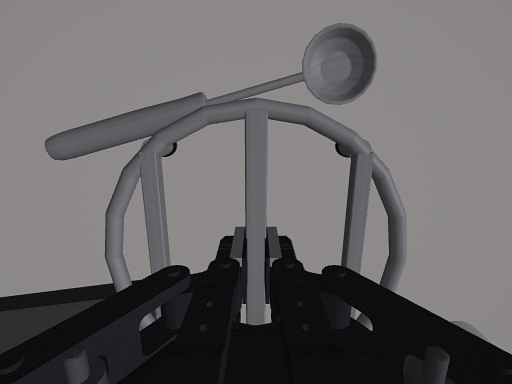

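Run:
```python
from h import *
np.set_printoptions(precision=1,suppress=True)
D=np.load("pics/w2.npz");st=dict(position=D["pos"],orientation=D["ori"]);z=st["position"][2]
for u,v in((257,101),(105,240),(405,240)): print(at("wrist",u,v,z-1,st))
M=R.from_quat(st["orientation"]).as_matrix()
f=M.T@(at("wrist",257,101,z-1,st)-st["position"]); c=f-[75,0,0]; print("front end in tool",f,"centre",c)
ctr=st["position"]+M@c; print(ctr, M.T@(np.array([639.5,82,ctr[2]])-ctr))
```

```text
[411.7 110.8  96.2]
[447.5  22.1  96.2]
[494.3 156.8  96.2]
front end in tool [73.1  0.6  1. ] centre [-1.9  0.6  1. ]
[482.6  86.2  96.3] [-149.6   47.4    0.1]
```

To row units: -150 mm is -0.3, -145 mm is -0.29.

>>> jog_arm([
  {"tx":-0.03,"ty":0.01,"finger_gap":0},
  {"tx":-0.1,"ty":0.032,"finger_gap":0},
  {"tx":-0.18,"ty":0.056,"finger_gap":0},
  {"tx":-0.25,"ty":0.078,"finger_gap":0},
  {"tx":-0.29,"ty":0.092,"finger_gap":0},
  {"tx":-0.3,"ty":0.094,"finger_gap":0},
  {"tx":-0.3,"ty":0.094,"tz":0.02,"finger_gap":0},
  {"tx":-0.3,"ty":0.094,"tz":0.07,"finger_gap":0},
])

```text
t: 4.85
position: [637.4, 81.0, 62.7]
orientation: [0.166, 0.986, 0.001, 0.001]
force: [0.2, 0.0, -3.1]
opening: 8.7
finger_force: 59.2
```

>>> jog_arm([
  {"tz":0.03,"finger_gap":0},
  {"tz":0.052,"finger_gap":0},
  {"tz":0.064,"finger_gap":0},
  {"tz":0.066,"finger_gap":0},
  {"tz":0.066,"finger_gap":0},
])

```text
t: 5.35
position: [637.6, 80.1, 29.2]
orientation: [0.167, 0.986, 0.0, 0.0]
force: [-0.3, 0.3, -2.6]
opening: 8.3
finger_force: 59.1
```

Run:
```python
from h import *
np.set_printoptions(precision=1,suppress=True)
st,p,d=shot("scene","s3")
```

```text
(no output)
```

View pics/s3.png

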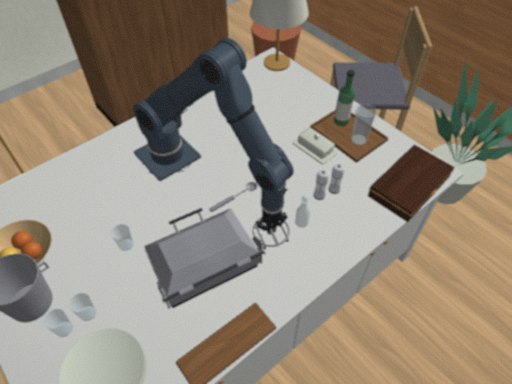

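>>> jog_arm([
  {"tz":0.002,"finger_gap":0},
  {"tz":0.002,"finger_gap":0},
])

```text
t: 5.6
position: [637.9, 80.1, 28.5]
orientation: [0.167, 0.986, 0.0, 0.001]
force: [-1.1, -0.6, -0.3]
opening: 8.3
finger_force: 59.4
```

>>> jog_arm([
  {"finger_gap":40},
  {"finger_gap":40},
  {"finger_gap":40},
  {"finger_gap":40},
  {"finger_gap":40},
  {"finger_gap":40},
])

```text
t: 6.2
position: [637.5, 80.0, 28.0]
orientation: [0.167, 0.986, -0.0, 0.0]
force: [-0.1, 0.2, 1.0]
opening: 40.2
finger_force: 0.0
```

>>> jog_arm([
  {"tz":-0.02,"finger_gap":40},
  {"tz":-0.08,"finger_gap":40},
  {"tz":-0.17,"finger_gap":40},
  {"tz":-0.26,"finger_gap":40},
  {"tz":-0.35,"finger_gap":40},
  {"tz":-0.42,"finger_gap":40},
  {"tz":-0.44,"finger_gap":40},
  {"tz":-0.44,"finger_gap":40},
])

```text
t: 7.0
position: [638.1, 80.1, 250.4]
orientation: [0.167, 0.986, 0.001, 0.002]
force: [-0.3, 0.1, -0.2]
opening: 40.0
finger_force: 0.0
```

Run:
```python
from h import *
np.set_printoptions(precision=1,suppress=True)
st,p,d=shot("wrist","w4")
P=cloud("wrist",d,st)
q=P[(P[...,2]>15)&(P[...,2]<40)&(np.hypot(P[...,0]-640,P[...,1]-82)<90)]
print(cv2.minEnclosingCircle(q[:,:2].astype(np.float32)),np.linalg.lstsq(np.c_[q[:,:2]-[640,82],np.ones(len(q))],q[:,2],rcond=None)[0],st["position"])
```

```text
((638.4027099609375, 80.36295318603516), 75.7563705444336) [-0.   0.  26.4] [638.1  80.1 250.4]
```

View pics/w4.png

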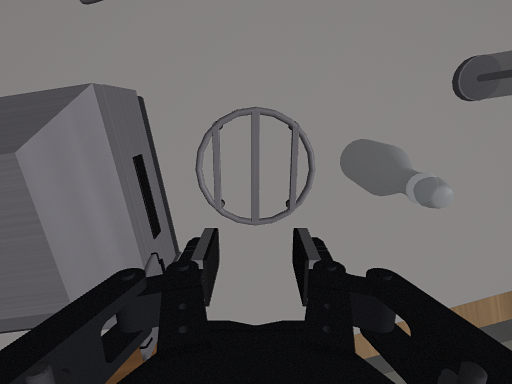

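To row units: -302 mm is -0.604, -190 mm is -0.38, 1.14 rad is 0.3629.

>>> jog_arm([
  {"tx":0.008,"ty":-0.03,"tz":-0.02,"twist":0.0318,"finger_gap":40},
  {"tx":0.028,"ty":-0.11,"tz":-0.06,"twist":0.0796,"finger_gap":40},
  {"tx":0.05,"ty":-0.2,"tz":-0.1,"twist":0.1273,"finger_gap":40},
  {"tx":0.072,"ty":-0.29,"tz":-0.1,"twist":0.1751,"finger_gap":40},
  {"tx":0.094,"ty":-0.38,"tz":-0.1,"twist":0.2228,"finger_gap":40},
  {"tx":0.116,"ty":-0.47,"tz":-0.1,"twist":0.2706,"finger_gap":40},
  {"tx":0.136,"ty":-0.55,"tz":-0.1,"twist":0.3183,"finger_gap":40},
  {"tx":0.15,"ty":-0.604,"tz":-0.1,"twist":0.3629,"finger_gap":40},
])

```text
t: 7.85
position: [464.5, -182.9, 296.5]
orientation: [0.676, 0.737, -0.001, -0.001]
force: [0.9, -0.2, 0.3]
opening: 40.0
finger_force: 0.0
```

Run:
```python
from h import *
print(robot.get_state()["q"])
```

```text
[ 0.01723271  0.28559746  0.35014264  1.82402536 -0.10990825  1.05420895
  0.4959209 ]
```

To row units: 0.28 rad is 0.0891.

>>> jog_arm([
  {"twist":0.0446,"finger_gap":40},
  {"twist":0.0859,"finger_gap":40},
  {"twist":0.0891,"finger_gap":40},
  {"twist":0.0891,"finger_gap":40},
])

```text
t: 8.25
position: [467.0, -180.1, 296.9]
orientation: [0.768, 0.641, -0.001, -0.001]
force: [0.2, 0.0, -0.3]
opening: 40.3
finger_force: 0.0
```

Run:
```python
from h import *
np.set_printoptions(precision=1,suppress=True)
st,p,d=shot("wrist","w5")
P=cloud("wrist",d,st)
q=P[(P[...,2]>172)&(P[...,2]<196)&(np.hypot(P[...,0]-463,P[...,1]+189)<75)]
print(len(q),q.min(0),q.max(0),np.median(q,0),cv2.minAreaRect(q[:,:2].astype(np.float32)))
```

```text
2194 [ 446.5 -250.4  172. ] [ 486.8 -122.2  187. ] [ 465.8 -178.8  184.1] ((467.9842529296875, -187.152587890625), (129.58413696289062, 19.848690032958984), 79.3365707397461)
```

View pics/w5.png

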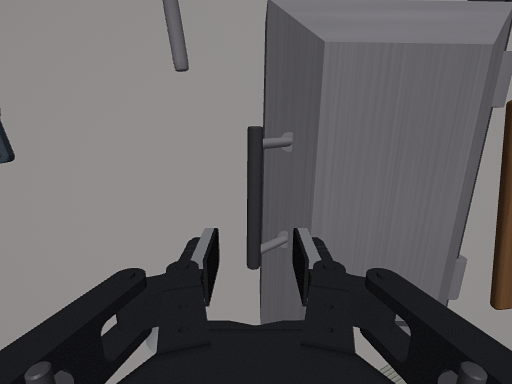

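Run:
```python
from h import *
np.set_printoptions(precision=1,suppress=True)
D=np.load("pics/w5.npz");st=dict(position=D["pos"],orientation=D["ori"])
a,b=at("wrist",255.2,127,182,st),at("wrist",254,269,182,st);m=(a+b)/2;d=a-b
yaw=np.arctan2(d[1],d[0])-np.pi/2
print(a,b,m,np.linalg.norm(d),np.degrees(yaw))
M=R.from_quat(st["orientation"]).as_matrix();print("tool y ang",np.degrees(np.arctan2(M[1,1],M[0,1])))
m[2]=180;print("to handle",M.T@(m-st["position"]))
ex=np.array([np.cos(yaw),np.sin(yaw),0]);ey=np.array([-ex[1],ex[0],0]);o=m+121*ex
for n,t in(("trivet",(638.4,80.4)),("cruet",(669.5,208))):
    v=np.array([*t,0])-o; print(n,v@ex,v@ey)
for k in range(0,45,5):
    g=np.radians(k);x0,z0=-237,64
    x=x0*np.cos(g)+z0*np.sin(g); z=z0*np.cos(g)-x0*np.sin(g)
    dv=ex*(x-x0)+[0,0,z-z0]; print(k,M.T@dv)
print(m+ex*0)
```

```text
[ 476.9 -123.7  182. ] [ 452.5 -251.6  182. ] [ 464.7 -187.7  182. ] 130.15507164995554 -10.829549677965037
tool y ang -10.331808113238921
to handle [ -7.8  -0.7 116.9]
trivet -0.7440928741493864 295.9237566474518
cruet 5.827535829712298 427.09457541511284
0 [0. 0. 0.]
5 [ -0.1   6.4 -20.4]
10 [ -0.1  14.6 -40.2]
15 [ -0.2  24.5 -59.2]
20 [ -0.3  36.  -77.3]
25 [ -0.4  49.  -94.3]
30 [  -0.6   63.5 -110.1]
35 [  -0.7   79.3 -124.5]
40 [  -0.9   96.3 -137.6]
[ 464.7 -187.7  180. ]
```

To row units: 117 mm is 0.234, 116 mm is 0.232, 0.01 rad is 0.0032.

>>> jog_arm([
  {"tx":-0.008,"ty":-0.002,"tz":0.03,"twist":0.0032,"finger_gap":40},
  {"tx":-0.016,"ty":-0.002,"tz":0.1,"twist":0.0032,"finger_gap":40},
  {"tx":-0.016,"ty":-0.002,"tz":0.17,"twist":0.0032,"finger_gap":40},
  {"tx":-0.016,"ty":-0.002,"tz":0.216,"twist":0.0032,"finger_gap":40},
  {"tx":-0.016,"ty":-0.002,"tz":0.232,"twist":0.0032,"finger_gap":40},
  {"tx":-0.016,"ty":-0.002,"tz":0.234,"twist":0.0032,"finger_gap":40},
  {"tx":-0.016,"ty":-0.002,"tz":0.234,"twist":0.0032,"finger_gap":40},
  {"tx":-0.016,"ty":-0.002,"tz":0.234,"twist":0.0032,"finger_gap":0},
])

```text
t: 9.1
position: [465.6, -188.5, 182.1]
orientation: [0.772, 0.636, 0.001, 0.001]
force: [-0.2, -0.5, 0.1]
opening: 26.6
finger_force: 0.0
```

>>> jog_arm([
  {"finger_gap":0},
  {"finger_gap":0},
  {"finger_gap":0},
  {"finger_gap":0},
  {"finger_gap":0},
])

```text
t: 9.6
position: [463.8, -188.1, 181.7]
orientation: [0.772, 0.635, -0.0, -0.001]
force: [-6.3, 1.4, 6.5]
opening: 10.6
finger_force: 58.4
```

To row units: -59.2 mm is -0.1184, -49.8 mm is -0.0996.

>>> jog_arm([
  {"ty":0.002,"tz":-0.01,"finger_gap":0},
  {"ty":0.006,"tz":-0.02,"finger_gap":0},
  {"ty":0.0128,"tz":-0.0408,"finger_gap":0},
  {"ty":0.0208,"tz":-0.0608,"finger_gap":0},
  {"ty":0.0292,"tz":-0.0804,"finger_gap":0},
  {"ty":0.0388,"tz":-0.0996,"finger_gap":0},
  {"ty":0.049,"tz":-0.1184,"finger_gap":0},
  {"ty":0.049,"tz":-0.1184,"finger_gap":0},
])

```text
t: 10.4
position: [487.2, -192.7, 241.3]
orientation: [0.772, 0.635, -0.001, -0.002]
force: [-11.7, 1.0, -0.8]
opening: 10.5
finger_force: 58.8
```

Run:
```python
from h import *
s=robot.get_state();M=R.from_quat(s["orientation"]).as_matrix();print(M.T@s["force"],s["wrist_torque"],s["position"])
```

```text
[ -1.24729003 -11.6766131    0.89074847] [ 0.50180553  2.62110863 -0.03169301] [ 487.23528484 -192.71525236  241.31670488]
```

To row units: -65.5 mm is -0.131, -58.5 mm is -0.117.

>>> jog_arm([
  {"ty":0.01,"tz":-0.018,"finger_gap":0},
  {"ty":0.021,"tz":-0.036,"finger_gap":0},
  {"ty":0.034,"tz":-0.054,"finger_gap":0},
  {"ty":0.047,"tz":-0.07,"finger_gap":0},
  {"ty":0.061,"tz":-0.086,"finger_gap":0},
  {"ty":0.076,"tz":-0.102,"finger_gap":0},
  {"ty":0.092,"tz":-0.117,"finger_gap":0},
  {"ty":0.108,"tz":-0.131,"finger_gap":0},
])

```text
t: 11.2
position: [538.7, -202.9, 307.1]
orientation: [0.773, 0.635, -0.002, -0.003]
force: [-19.6, 4.2, 11.5]
opening: 10.8
finger_force: 58.7
```

>>> jog_arm([
  {"ty":0.016,"tz":-0.014,"finger_gap":0},
  {"ty":0.029,"tz":-0.024,"finger_gap":0},
  {"ty":0.033,"tz":-0.026,"finger_gap":0},
  {"ty":0.033,"tz":-0.026,"finger_gap":0},
  {"ty":0.033,"tz":-0.026,"finger_gap":0},
])

```text
t: 11.7
position: [555.4, -206.2, 321.3]
orientation: [0.772, 0.635, -0.001, -0.002]
force: [-20.5, 6.5, 20.0]
opening: 10.7
finger_force: 59.2
```

Run:
```python
from h import *
np.set_printoptions(precision=1,suppress=True)
s=robot.get_state();M=R.from_quat(s["orientation"]).as_matrix();print(M.T@s["force"],s["position"],s["finger_force"])
o=np.array([464.7,-187.7]);yaw=np.radians(-10.83);ex=np.array([np.cos(yaw),np.sin(yaw)])
v=s["position"];h=o+237*ex
print("angle from tcp",np.degrees(np.arctan2(v[2]-116,(h-v[:2])@ex)-np.arctan2(64,237)),np.hypot(v[2]-116,(h-v[:2])@ex))
for n in("scene","top"):
    st,p,d=shot(n,n+"6");P=cloud(n,d);q=P[(P[...,2]>130)].reshape(-1,3)
    L=np.c_[(q[:,:2]-h)@ex,(q[:,:2]-h)@[-ex[1],ex[0]],q[:,2]-116]
    # lid top: at shut z=55 above hinge; sample left/right of the gripper
    m=(abs(L[:,0]+100)<110)&(abs(L[:,1])>60)&(abs(L[:,1])<140)&(L[:,2]>0)&(L[:,2]<250)
    L=L[m]
    best=None
    rng=np.random.default_rng(0)
    for _ in range(300):
        i=rng.choice(len(L),2);a=L[i[1]]-L[i[0]];nr=np.array([-a[2],a[0]]);nn=np.hypot(*nr)
        if nn<40: continue
        nr/=nn;r=(L[:,[0,2]]-L[i[0]][[0,2]])@nr;c=(abs(r)<3).sum()
        if best is None or c>best[0]: best=(c,nr,abs(r)<3)
    k=np.polyfit(L[best[2],0],L[best[2],2],1);print(n,len(L),best[0],"plane slope deg",np.degrees(np.arctan(-k[0])),k[1]*np.cos(np.arctan(k[0])))
p=np.load("pics/scene6.npz")["p"]
cv2.imwrite("pics/c6.png",cv2.resize(p[180:320,130:330],None,fx=4,fy=4,interpolation=cv2.INTER_CUBIC))
```

```text
[  2.4 -21.4 -19.9] [ 555.4 -206.2  321.3] 59.18513774871826
angle from tcp 39.7487427416942 251.0185973787934
scene 3060 1255 plane slope deg 39.14859724872304 54.09581603956819
top 1495 771 plane slope deg 38.66152791283695 54.06893737935483
```

View pics/c6.png

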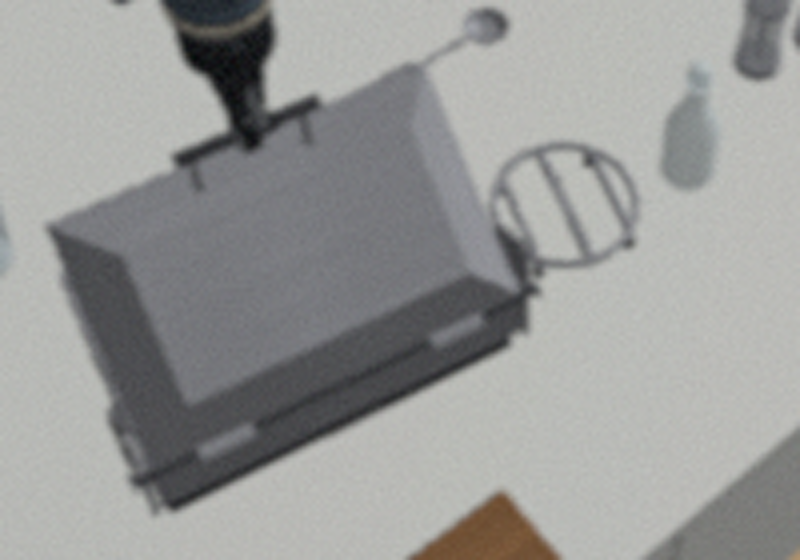

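To row units: -3 mm is -0.006, -2 mm is -0.004.

>>> jog_arm([
  {"tz":-0.002,"finger_gap":0},
  {"tz":-0.004,"finger_gap":0},
  {"tz":-0.006,"finger_gap":0},
  {"tz":-0.006,"finger_gap":0},
  {"tz":-0.006,"finger_gap":0},
  {"tz":-0.006,"finger_gap":0},
  {"tz":-0.006,"finger_gap":0},
  {"tz":-0.006,"finger_gap":0},
])

```text
t: 12.6
position: [557.0, -206.5, 322.7]
orientation: [0.772, 0.635, -0.001, -0.001]
force: [-8.5, 1.7, 1.8]
opening: 10.5
finger_force: 59.0
```

Run:
```python
from h import *
np.set_printoptions(precision=2,suppress=True)
o=np.array([464.7,-187.7]);yaw=np.radians(-10.83);ex=np.array([np.cos(yaw),np.sin(yaw)]);h=o+237*ex
for n in("scene","top"):
    st,p,d=shot(n,n+"7");P=cloud(n,d);q=P.reshape(-1,3);q=q[q[:,2]>130]
    L=np.c_[(q[:,:2]-h)@ex,(q[:,:2]-h)@[-ex[1],ex[0]],q[:,2]-116]
    L=L[(abs(L[:,0]+100)<110)&(abs(L[:,1])>60)&(abs(L[:,1])<140)]
    g=np.radians(39.5);m=abs(L[:,0]*np.sin(g)+L[:,2]*np.cos(g)-54.5)<6
    k=np.polyfit(L[m,0],L[m,2],1);print(n,m.sum(),"lid deg",np.degrees(np.arctan(-k[0])),k[1]*np.cos(np.arctan(k[0])))
    q=P.reshape(-1,3)[(P[...,2].ravel()>15)&(P[...,2].ravel()<40)];q=q[np.hypot(q[:,0]-638,q[:,1]-80)<85];print("trivet",len(q),np.median(q,0),(q.min(0)+q.max(0))/2)
s=robot.get_state();print(s["joint_vel"],s["finger_force"],s["position"],s["force"])
```

```text
scene 1909 lid deg 39.30757645827809 55.164076378302504
trivet 354 [643.35  83.57  27.12] [640.46  82.94  26.76]
top 818 lid deg 39.188962250562994 53.86549615875056
trivet 501 [637.29  80.95  25.77] [637.94  81.95  25.19]
[ 0. -0. -0. -0. -0. -0.  0.] 59.047974944114685 [ 556.93 -206.52  322.7 ] [-9.7   0.68  1.27]
```

Lid at about 39.3–40°, forces low, arm at rest, trivet in place; handing in.

```bash
python3 -c "
from plant import robot, imaging, ticket
print(ticket.hand_in())"
```

```text
the job is handed in; nothing more can be done
None
```

I handed the job in at about 13 s: the trivet stands flat in the gap, about 26 mm clear of the warmer and 28 mm of the cruet. The arm is holding the lid by its handle, steady at about 39.3° (measured from the cameras). Hand-in returned no verdict, so I don't know how it was judged.

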